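# Slide the spot plate out over the ledge's end

### The job

Gently push the blue spot plate along the raised grey ledge, towards the end where the shallow steel tray stands, until about a third of its length sticks out past that end, so that someone can take it by its edge. Slide it only, with the fingertips or the outside of the fingers: never pinch it up, lift it or let it tip or fall, and keep it lying straight along the ledge without jutting out over the ledge's front. Leave the tray, beaker, bottle and jar where they stand, and finish with the hand clear of everything.

Things in the scene. Friction and masses are not known exactly. Their poses are not given: they have to be found in the camera images.
- ledge: Fixed raised ledge, a grey block 150 mm deep (its x) by 320 mm long (its y) by 60 mm high; origin at the centre of its underside, on the bench. Its flat top is 60 mm above the bench, its two ends lie at y = +160 and -160 mm and both are open. Along the far edge of the top (x = +67 to +75 mm) runs an aluminium lip 14 mm high; the front (-x) edge has none. Turned about the vertical by up to 0.33 rad either way.
- spot_plate: Loose thin blue ceramic spot plate with 12 round pale wells (drawn, flat), 100 to 200 g, 80 mm wide (its x) by 120 mm long (its y) by 6 mm thick, lying on the ledge's top with its length along the ledge (up to 0.1 rad askew at the start); origin at the centre of its underside. It slides with ordinary dry friction and tips off when half of its length is past the end.
- tray: Loose shallow open steel tray, 90 mm (its x) by 120 mm (its y) by 24 mm high, on the bench just beyond one end of the ledge, either one; it marks the end to push towards. Origin at the centre of its underside. Not to be moved.
- beaker: Loose white plastic beaker, 68 mm across, 85 mm high, on the bench beyond the ledge's other end. Origin at the centre of its underside. Not to be moved.
- bottle: Loose brown bottle with a blue cap, 54 mm across, 95 mm high, on the bench in front of the ledge (robot's side). Origin at the centre of its underside. Not to be moved.
- jar: Loose white jar with a red cap, 52 mm across, 65 mm high, on the bench in front of the ledge (robot's side). Origin at the centre of its underside. Not to be moved.
Not all that is in view belongs to the job. There is more than one size of the spot_plate; the job needs the smallest.

How it is judged:
By the outcome, as a careful person would: the job done as asked, in the order asked, and still so for the second after the job is handed in, with the robot touching nothing.
It also fails if it takes over 40 s, if anything falls off the work surface, if the arm or the gripper's body presses on something with over 40 N, if the wrist force passes 120 N, or if a joint passes its speed limit or range.

### The arm

A 6-joint arm with a two-finger parallel gripper is mounted at the origin on the work surface. World frame = base frame: x ahead of the robot, y to its left, z up, the work surface at z = 0. Lengths are in mm, angles in rad, forces in N, time in s.
With the tool pointing down it reaches from about 350 to 975 mm from the base axis. Payload 7.1 kg.
Tool frame: the origin (TCP) lies at the very end of the fingers, on their centre line; the grasp point (between the pads) lies ctrl.hold_point_z behind it (ctrl.hold_point_z is the distance from the TCP to the grasp point, in mm); z points along the fingers, y is the line along which they close (so a half turn about z gives the same grasp; the last joint's range is limited). The gripper opens to 88 mm and grips with 3 to 60 N. Pads are 20 mm wide; open, the fingers measure 115 mm over their backs; the gripper's body (75 mm by 178 mm) begins 61 mm behind the grasp point.
Start: joints at [-1.138, 0.423, 1.63, -0, 1.089, -0.019], TCP at [272.88, -562.264, 222.675] pointing down, gripper open.
Joint ranges: [-3, 3], [-0.9, 2.11], [0.09, 2.58], [-1.31, 4.45], [0.11, 2.69], [-2.54, 2.54]. Speed limits (rad/s): [2.39, 2.39, 3.01, 3.14, 3.14, 3.14].

### API

Orientations are given as a rotation vector (axis times angle).
In Python, from workcell import ctrl gives the robot as it stands. The module is installed in compiled form; this text tells all that it offers.
- The arm moves only by the shell command python3 -m creep 'ROWS'. ROWS is JSON, a list of rows, each an object with "translation": the shift along the tool's x, y, z in mm, a list of three; "angular": the turn, a rotation vector about the tool's x, y, z in rad, a list of three; "jaw": the opening, from 0 (shut) to 1 (fully open). A call has exactly 8 rows; each row is the pose to reach, as a shift and turn from the pose commanded when the call began, along the tool's axes at that moment; what a row does not reach only later rows make up. A row lasts 1/8 s, in which the tool goes at most 62.5 mm and 10.7 degrees, less where a joint would pass 70% of its speed; a pose out of reach is approached as far as the arm can. A call with a gripper value outside its range is refused whole. The fingers move at their own pace and stop on an object; the grip force is fixed at half the most. Time passes only in rows, so rows that repeat a pose let the fingers close, or fill a call up. It gives the time, the measured TCP pose, the force, the opening and the grip force at its end, in the units of the state.
- ctrl.get_obs(): the state, without advancing time (a new reading comes with each control period).
- ctrl.get_image(name): name is "scene" or "top" or "wrist"; returns the picture (384x512x3 uint8, red, green, blue); there is no depth.
- ctrl.camera_info(name): a dict with "camera_matrix" (3x3 intrinsics, pixels), "world_from_camera" (4x4, takes a point from camera to world coordinates). Camera axes: x right, y up, looking along -z (the intrinsics and any distortion apply to the point x, -y, -z); pixel columns grow to the right and rows downward; lengths in mm; the calibration is good to about 2 mm. The wrist camera is an equidistant fisheye: a pixel r from the principal point sees the ray r / f radians off the axis. A picture is of the moment at which its call begins: read the wrist's pose just before it. camera_info takes no time and is no camera call; for the wrist camera it gives the pose at the moment of the call.
- ctrl.close_job(): hands the job in; it is judged then, once.
Trained networks look in the newest picture that a camera, given by its name, has taken for a name from the list of things; names that differ only in an ending like _2 or _b are one class to them, and where a whole thing is asked for, a point or a joint stands for the part that bears it (a point fixed in the world has none). Each returns a list of dicts, best first, with "score" (0 to 1); they miss things now and then, are a little off and sometimes report something else, mostly with a low value. They report only what shows in the picture. A call takes as long as a camera call. They do not tell look-alikes from the thing itself.
- ctrl.look_for(camera, label): "rect" ([left, top, right, bottom] in pixels, round what is visible of it).
The state is a dict: "t": time; "qpos": joint angles; "qvel": joint speeds; "joint_torque": joint torques, N m; "ee_pos": TCP position; "orientation": TCP orientation; "ft_force": force on the tool from outside, world axes, zero at the start; "moment": the same for the moment, N m; "width": finger opening in mm; "grasp_force": force on a finger pad.
Only numpy, scipy, OpenCV 4.12 (cv2) and the standard library are available. Lean on these libraries where they do the work, as an engineer would, in place of code of your own. Each camera call takes 0.05 s, during which the arm holds its last target. There are 200 camera calls.

## Working session

There is one attempt and no reset: what is moved stays moved. The work goes in short steps, Python scripts to look and compute and a shell command to move; the robot and the scene stay as the last step left them, time stands still between calls to the robot, and variables do not carry over. Pictures are saved under pics/ and viewed, at most 10 in all, crops included, and the job is handed in when it is done.

```bash
mkdir -p pics
python3 - <<'E'
from workcell import ctrl
import cv2,numpy as np
for c in ["scene","top"]:
    im=ctrl.get_image(c); cv2.imwrite(f"pics/{c}1.png",cv2.resize(im[:,:,::-1],(800,600),interpolation=cv2.INTER_CUBIC))
    i=ctrl.camera_info(c); print(c,np.round(i["camera_matrix"],1).tolist(),np.round(i["world_from_camera"],3).tolist(),[k for k in i])
    for l in ["ledge","spot_plate","tray","beaker","bottle","jar"]:
        print(l,[(np.round(d["rect"]).tolist(),round(d["score"],2)) for d in ctrl.look_for(c,l)[:4]])
o=ctrl.get_obs();print(o["t"],o["ee_pos"],o["orientation"],o["width"],ctrl.hold_point_z)
E
```

```text
scene [[433.2, 0.0, 250.0], [0.0, 433.2, 190.5], [0.0, 0.0, 1.0]] [[0.372, -0.524, 0.766, 1354.482], [0.928, 0.202, -0.313, -302.654], [0.009, 0.827, 0.561, 675.955], [0.0, 0.0, 0.0, 1.0]] ['camera_matrix', 'world_from_camera']
ledge [([204.0, 163.0, 342.0, 255.0], 0.82)]
spot_plate [([242.0, 178.0, 297.0, 207.0], 0.84), ([270.0, 135.0, 326.0, 168.0], 0.66), ([302.0, 245.0, 374.0, 308.0], 0.59)]
tray [([162.0, 229.0, 226.0, 275.0], 0.88), ([331.0, 155.0, 357.0, 195.0], 0.64)]
beaker [([330.0, 154.0, 357.0, 194.0], 0.76)]
bottle [([202.0, 168.0, 227.0, 200.0], 0.67)]
jar [([262.0, 155.0, 277.0, 179.0], 0.97)]
top [[459.6, 0.0, 257.1], [0.0, 459.6, 188.2], [0.0, 0.0, 1.0]] [[0.018, 0.983, -0.181, 336.333], [-1.0, 0.015, -0.016, 39.655], [-0.013, 0.182, 0.983, 1253.172], [0.0, 0.0, 0.0, 1.0]] ['camera_matrix', 'world_from_camera']
ledge [([186.0, 150.0, 315.0, 231.0], 0.92)]
spot_plate [([150.0, 266.0, 189.0, 329.0], 0.95), ([207.0, 78.0, 258.0, 138.0], 0.84), ([225.0, 176.0, 273.0, 210.0], 0.65)]
tray [([310.0, 151.0, 357.0, 189.0], 0.65)]
beaker [([141.0, 192.0, 173.0, 219.0], 0.98)]
bottle [([280.0, 230.0, 301.0, 252.0], 0.78)]
jar [([217.0, 245.0, 236.0, 267.0], 0.75)]
0.7 [ 272.88169566 -562.27857821  222.7261388 ] [3.06169449e+00 7.03602354e-01 3.26414579e-05] 87.52752813318071 18.700000000000003
```

View pics/top1.png

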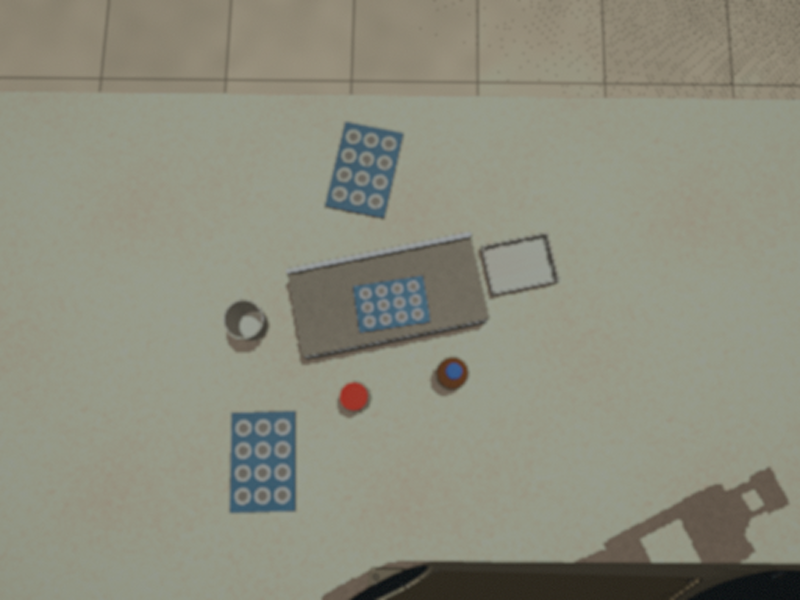

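View pics/scene1.png

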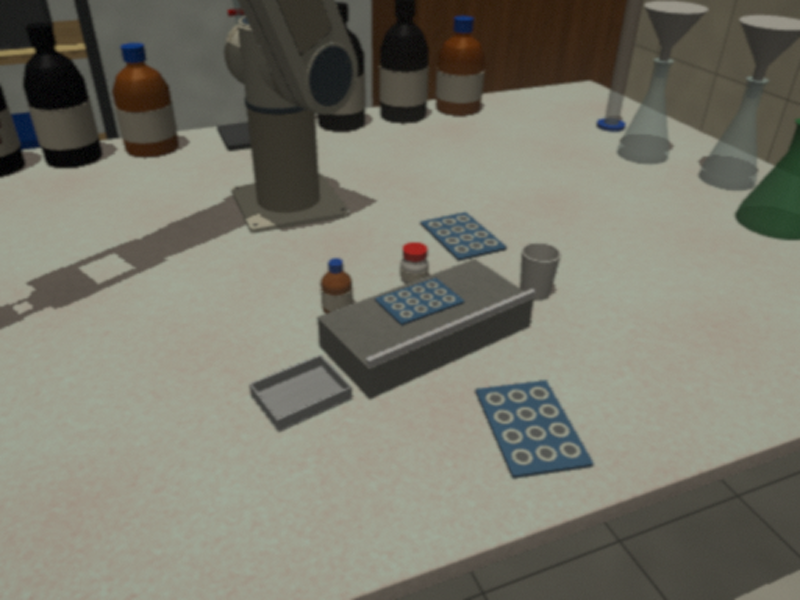

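The top view shows the ledge centred near (388,298) in the 800x600 picture, with the tray off its right (−y) end and the beaker off the left. The plate on the ledge is at (391,304), nearer the ledge's front. The bottle (453,372) and jar (353,397) stand in front. Two larger plates lie on the bench.

```bash
cat > h.py <<'E'
from workcell import ctrl
import cv2,numpy as np
def back(c,px,z):
    i=ctrl.camera_info(c);K=np.array(i["camera_matrix"]);T=np.array(i["world_from_camera"])
    px=np.atleast_2d(px).astype(float);r=np.c_[(px[:,0]-K[0,2])/K[0,0],-(px[:,1]-K[1,2])/K[1,1],-np.ones(len(px))]@T[:3,:3].T
    return T[:3,3]+r*((z-T[2,3])/r[:,2])[:,None]
def plate(im,box):
    x0,y0,x1,y1=box
    hsv=cv2.cvtColor(im,cv2.COLOR_RGB2HSV);m=np.zeros(im.shape[:2],np.uint8)
    m[y0:y1,x0:x1]=cv2.inRange(hsv,(95,70,30),(125,255,255))[y0:y1,x0:x1]
    return m
def platepose(c,im,box):
    m=plate(im,box);ys,xs=np.nonzero(m);P=back(c,np.c_[xs,ys],66)[:,:2]
    (ce,s,a)=cv2.minAreaRect(P.astype(np.float32));b=cv2.boxPoints((ce,s,a))
    e=b[1]-b[0];f=b[2]-b[1];d=e if np.linalg.norm(e)>np.linalg.norm(f) else f
    d=d*np.sign(d[1]); return np.array(ce),s,np.arctan2(-d[0],d[1]),len(xs)
E
python3 - <<'E'
from h import *
im=ctrl.get_image("top")
print(platepose("top",im,(215,165,290,220)))
s=.64
print("ledge top",np.round(back("top",np.array([[303,354],[488,320],[472,240],[290,273]])*s,60)).tolist())
for n,p,z in [("bottle cap",(454,371),95),("jar",(353,397),65),("beaker",(245,318),85),("tray",(518,266),12)]: print(n,np.round(back("top",np.array(p)*s,z)))
cv2.imwrite("pics/crop.png",cv2.resize(im[140:240,130:365,::-1],None,fx=3.4,fy=3.4,interpolation=cv2.INTER_CUBIC))
E
```

```text
(array([538.82440186,  77.33011627]), (77.82452392578125, 116.515380859375), np.float32(0.1679195), 580)
ledge top [[452.0, 222.0, 60.0], [515.0, -86.0, 60.0], [652.0, -59.0, 60.0], [590.0, 250.0, 60.0]]
bottle cap [[426. -28.  95.]]
jar [[383. 136.  65.]]
beaker [[508. 317.  85.]]
tray [[ 619. -144.   12.]]
```

View pics/crop.png

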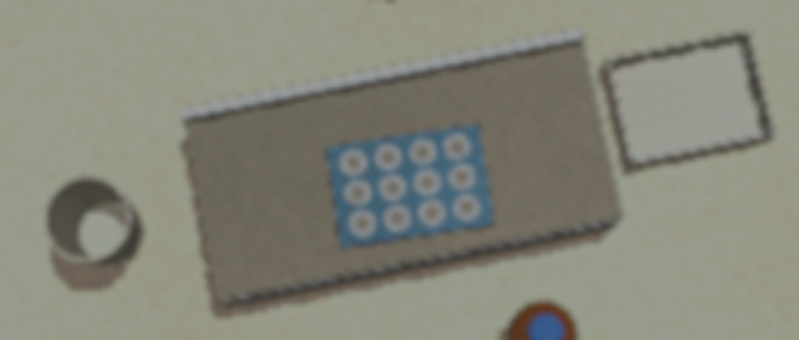

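Ledge yaw ≈ 0.20 rad and its measured length is 315 mm (true 320). The plate centre is close to mid-length, 19 mm in front of the ledge's centre line. It has to move about 138 mm towards −y along the ledge. I'll turn the tool so the half-open fingers form a two-point pusher across the ledge, behind the plate.

```bash
python3 -m creep '[{"translation":[34,-34,0],"angular":[0,0,-0.165],"jaw":0.57},{"translation":[68,-68,0],"angular":[0,0,-0.33],"jaw":0.57},{"translation":[102,-102,0],"angular":[0,0,-0.495],"jaw":0.57},{"translation":[136,-136,0],"angular":[0,0,-0.66],"jaw":0.57},{"translation":[170,-170,0],"angular":[0,0,-0.825],"jaw":0.57},{"translation":[204,-205,0],"angular":[0,0,-0.99],"jaw":0.57},{"translation":[238,-240,0],"angular":[0,0,-1.155],"jaw":0.57},{"translation":[272,-274,0],"angular":[0,0,-1.319],"jaw":0.57}]'
python3 -c "
from workcell import ctrl
from scipy.spatial.transform import Rotation as R
import numpy as np
o=ctrl.get_obs();M=R.from_rotvec(o['orientation']).as_matrix();print(M.round(3),o['ee_pos'],o['qpos'])
print('tool shift',M.T@(np.array([522,167,140])-o['ee_pos']))"
```

```text
t: 1.75
ee_pos: [398.4, -195.6, 223.0]
orientation: [1.982, 2.437, 0.0]
ft_force: [0.3, 0.2, 0.1]
width: 49.8
grasp_force: 0.0
[[-0.204  0.979  0.001]
 [ 0.979  0.204 -0.   ]
 [-0.     0.001 -1.   ]] [ 398.3627104  -195.5931619   222.97311887] [-4.83238167e-01  1.52608008e-01  2.01421194e+00  8.08860473e-06
  9.73983892e-01 -6.88522289e-01]
tool shift [329.81898148 194.90183395  82.92908699]
```

```bash
python3 -m creep '[{"translation":[45,27,0],"angular":[0,0,0],"jaw":0.57},{"translation":[92,54,0],"angular":[0,0,0],"jaw":0.57},{"translation":[140,82,10],"angular":[0,0,0],"jaw":0.57},{"translation":[188,110,25],"angular":[0,0,0],"jaw":0.57},{"translation":[236,140,45],"angular":[0,0,0],"jaw":0.57},{"translation":[284,168,60],"angular":[0,0,0],"jaw":0.57},{"translation":[330,195,75],"angular":[0,0,0],"jaw":0.57},{"translation":[330,195,83],"angular":[0,0,0],"jaw":0.57}]'
python3 - <<'E'
from h import *
print(ctrl.get_obs()["ee_pos"])
for c in ["wrist","scene"]:
    im=ctrl.get_image(c); cv2.imwrite(f"pics/{c}2.png",cv2.resize(im[:,:,::-1],(800,600),interpolation=cv2.INTER_CUBIC))
E
```

```text
t: 2.75
ee_pos: [524.4, 168.2, 139.0]
orientation: [1.984, 2.436, 0.001]
ft_force: [-0.6, -1.3, 0.5]
width: 50.1
grasp_force: 0.0
[524.43152464 168.2345425  139.01210678]
```

View pics/wrist2.png

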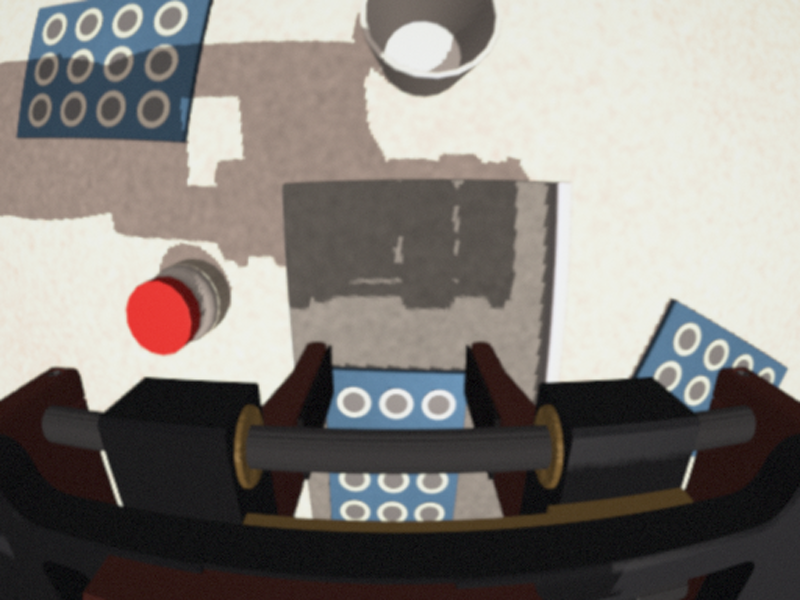

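The wrist view looks back over the fingers. The plate's trailing edge runs from (330,370) to (466,371), close behind the fingertips. The ledge's +y end is at row 183, from x=285 to the lip at about x=555. I'll back-project these through the fisheye model.

Run:
```python
from h import *
i=ctrl.camera_info("wrist");K=np.array(i["camera_matrix"]);T=np.array(i["world_from_camera"])
def bw(p,z):
    p=np.array(p,float)*.64; d=np.array([(p[0]-K[0,2])/K[0,0],(p[1]-K[1,2])/K[1,1]]);t=np.linalg.norm(d)
    q=np.r_[np.sin(t)*d/t,np.cos(t)]*[1,-1,-1]; r=T[:3,:3]@q; return T[:3,3]+r*(z-T[2,3])/r[2]
a=.2;u=np.array([-np.sin(a),np.cos(a),0]);v=np.array([np.cos(a),np.sin(a),0])
e=ctrl.get_obs()["ee_pos"];print("tcp uv",e@u,e@v)
for n,p,z in [("plateL",(330,370),66),("plateR",(466,371),66),("ledge fl",(285,183),60),("ledge br",(550,183),60),("lip top back",(571,183),74),("front edge",(293,320),60),("lip base",(545,360),60),("jar",(163,316),65)]:
    w=bw(p,z);print(n,w.round(1),"u",round(w@u,1),"v",round(w@v,1))
```

```text
tcp uv 58.08184337939207 544.8972616455729
plateL [491.8 127.2  66. ] u 27.0 v 507.3
plateR [565.3 141.6  66. ] u 26.5 v 582.1
ledge fl [450.5 222.1  60. ] u 128.2 v 485.6
ledge br [586.9 251.   60. ] u 129.4 v 625.1
lip top back [593.4 252.9  74. ] u 129.9 v 631.8
front edge [466.5 149.5  60. ] u 53.8 v 486.9
lip base [610.8 154.2  60. ] u 29.8 v 629.2
jar [389.1 136.9  65. ] u 56.8 v 408.6
```

Both cameras agree to about 2 mm. The plate's trailing edge is at u≈27, and the ledge's tray end is at u≈−191. Descending to z≈62.5, about 20 mm behind the plate.

```bash
python3 -m creep '[{"translation":[0,0,20],"angular":[0,0,0],"jaw":0.57},{"translation":[0,0,40],"angular":[0,0,0],"jaw":0.57},{"translation":[0,0,55],"angular":[0,0,0],"jaw":0.57},{"translation":[0,0,65],"angular":[0,0,0],"jaw":0.57},{"translation":[0,0,71],"angular":[0,0,0],"jaw":0.57},{"translation":[0,0,75],"angular":[0,0,0],"jaw":0.57},{"translation":[0,0,77],"angular":[0,0,0],"jaw":0.57},{"translation":[0,0,77],"angular":[0,0,0],"jaw":0.57}]'
```

```text
t: 3.85
ee_pos: [523.6, 165.3, 62.8]
orientation: [1.988, 2.432, 0.0]
ft_force: [-0.9, -0.3, 0.8]
width: 49.8
grasp_force: 0.0
```

```bash
python3 -m creep '[{"translation":[-5,0,0],"angular":[0,0,0],"jaw":0.57},{"translation":[-11,0,0],"angular":[0,0,0],"jaw":0.57},{"translation":[-16,0,0],"angular":[0,0,0],"jaw":0.57},{"translation":[-21,0,0],"angular":[0,0,0],"jaw":0.57},{"translation":[-26,0,0],"angular":[0,0,0],"jaw":0.57},{"translation":[-32,0,0],"angular":[0,0,0],"jaw":0.57},{"translation":[-38,0,0],"angular":[0,0,0],"jaw":0.57},{"translation":[-44,0,0],"angular":[0,0,0],"jaw":0.57}]'
python3 -m creep '[{"translation":[-7,0,0],"angular":[0,0,0],"jaw":0.57},{"translation":[-14,0,0],"angular":[0,0,0],"jaw":0.57},{"translation":[-21,0,0],"angular":[0,0,0],"jaw":0.57},{"translation":[-28,0,0],"angular":[0,0,0],"jaw":0.57},{"translation":[-35,0,0],"angular":[0,0,0],"jaw":0.57},{"translation":[-42,0,0],"angular":[0,0,0],"jaw":0.57},{"translation":[-47,0,0],"angular":[0,0,0],"jaw":0.57},{"translation":[-50,0,0],"angular":[0,0,0],"jaw":0.57}]'
python3 - <<'E'
from h import *
o=ctrl.get_obs();a=.2;e=o["ee_pos"];print("tcp u",-e[0]*np.sin(a)+e[1]*np.cos(a),"v",e[0]*np.cos(a)+e[1]*np.sin(a))
im=ctrl.get_image("scene");cv2.imwrite("pics/scene3.png",cv2.resize(im[120:280,140:380,::-1],(800,533),interpolation=cv2.INTER_CUBIC))
E
```

```text
t: 4.85
ee_pos: [532.4, 121.7, 62.7]
orientation: [1.989, 2.432, 0.0]
ft_force: [-0.9, 0.7, 1.9]
width: 50.0
grasp_force: 0.5
t: 5.85
ee_pos: [542.2, 72.7, 62.7]
orientation: [-1.989, -2.432, 0.0]
ft_force: [0.3, 1.3, 1.0]
width: 49.9
grasp_force: 0.6
tcp u -36.47728550390531 v 545.8737786930092
```

View pics/scene3.png

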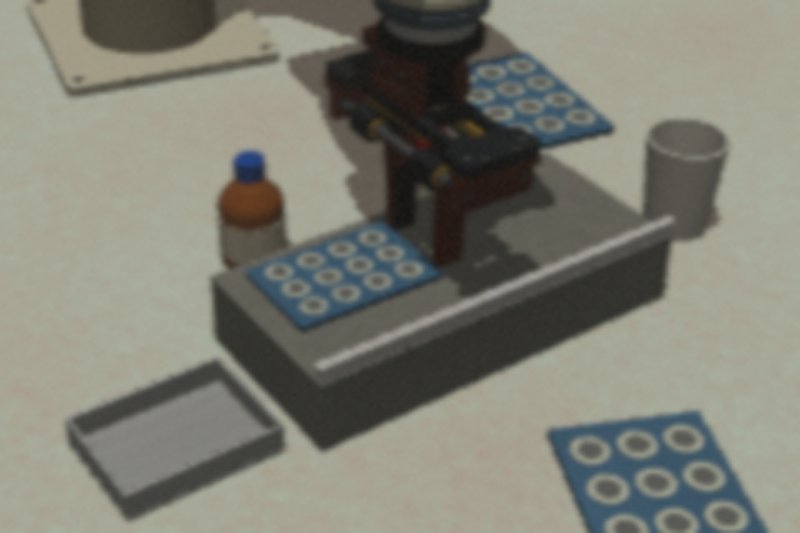

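The plate is being pushed straight. Its leading edge runs from (248,265) to (302,328) in the crop, just short of the ledge end, and it is clear of the front edge. Next I'll push most of the rest slowly.

```bash
python3 -m creep '[{"translation":[-6,0,0],"angular":[0,0,0],"jaw":0.57},{"translation":[-13,0,0],"angular":[0,0,0],"jaw":0.57},{"translation":[-20,0,0],"angular":[0,0,0],"jaw":0.57},{"translation":[-27,0,0],"angular":[0,0,0],"jaw":0.57},{"translation":[-34,0,0],"angular":[0,0,0],"jaw":0.57},{"translation":[-41,0,0],"angular":[0,0,0],"jaw":0.57},{"translation":[-48,0,0],"angular":[0,0,0],"jaw":0.57},{"translation":[-52,0,0],"angular":[0,0,0],"jaw":0.57}]'
python3 - <<'E'
from h import *
o=ctrl.get_obs();a=.2;e=o["ee_pos"];print("tcp u",-e[0]*np.sin(a)+e[1]*np.cos(a),"v",e[0]*np.cos(a)+e[1]*np.sin(a))
u=np.array([-np.sin(a),np.cos(a)]);v=np.array([np.cos(a),np.sin(a)])
im=ctrl.get_image("scene")
m=plate(im,(180,160,290,230));n,l,s,_=cv2.connectedComponentsWithStats(m,connectivity=8)
print(s[1:][s[1:,4]>40]);k=1+np.argmax(s[1:,4]);ys,xs=np.nonzero(l==k)
P=back("scene",np.c_[xs,ys],66)[:,:2];U=P@u;V=P@v
print("u",np.percentile(U,[0,1,99,100]),"v",np.percentile(V,[0,1,99,100]))
r=cv2.minAreaRect(np.c_[U,V].astype(np.float32));print(r)
cv2.imwrite("pics/scene4.png",cv2.resize(im[150:270,150:330,::-1],(800,533),interpolation=cv2.INTER_CUBIC))
E
```

```text
t: 6.9
ee_pos: [552.6, 21.6, 62.7]
orientation: [1.989, 2.432, -0.0]
ft_force: [0.2, 0.5, 0.2]
width: 50.1
grasp_force: 0.2
tcp u -88.66015956697127 v 545.8802337837488
[[210 165   9  10  62]
 [196 193  58  34 455]]
u [-220.59778049 -218.93876386 -100.2336106   -99.2223165 ] v [508.48520872 510.17364755 590.26872957 591.68868248]
((-159.96585083007812, 550.0732421875), (81.49744415283203, 122.30998992919922), 89.12925720214844)
```

View pics/scene4.png

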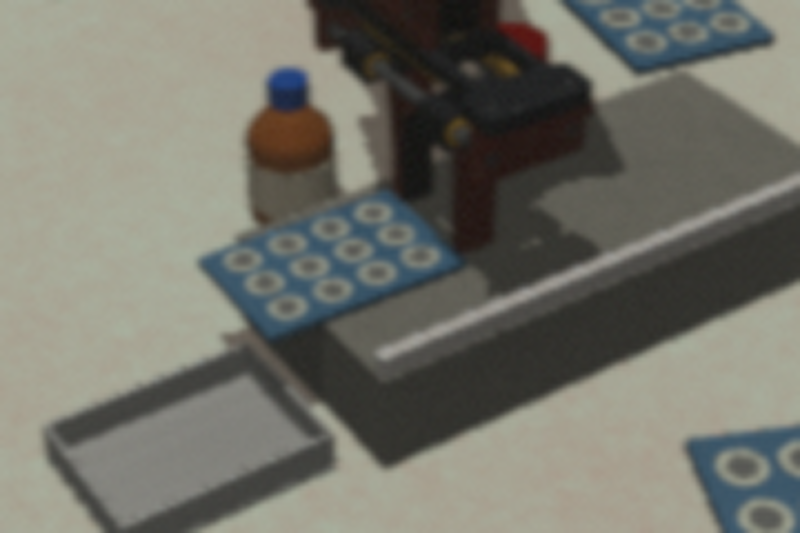

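The plate sticks out past the end with its leading edge at about u=−220, straight and clear of the front. It needs about 11 mm more. I'll push that slowly, then back off along the ledge.

```bash
python3 -m creep '[{"translation":[-2,0,0],"angular":[0,0,0],"jaw":0.57},{"translation":[-4,0,0],"angular":[0,0,0],"jaw":0.57},{"translation":[-6,0,0],"angular":[0,0,0],"jaw":0.57},{"translation":[-8,0,0],"angular":[0,0,0],"jaw":0.57},{"translation":[-10,0,0],"angular":[0,0,0],"jaw":0.57},{"translation":[-11,0,0],"angular":[0,0,0],"jaw":0.57},{"translation":[-11,0,0],"angular":[0,0,0],"jaw":0.57},{"translation":[-5,0,0],"angular":[0,0,0],"jaw":0.57}]'
python3 -m creep '[{"translation":[10,0,0],"angular":[0,0,0],"jaw":0.57},{"translation":[30,0,0],"angular":[0,0,0],"jaw":0.57},{"translation":[45,0,-5],"angular":[0,0,0],"jaw":0.57},{"translation":[60,0,-25],"angular":[0,0,0],"jaw":0.57},{"translation":[70,0,-55],"angular":[0,0,0],"jaw":0.57},{"translation":[80,0,-90],"angular":[0,0,0],"jaw":0.57},{"translation":[90,0,-125],"angular":[0,0,0],"jaw":0.57},{"translation":[100,0,-160],"angular":[0,0,0],"jaw":0.57}]'
python3 - <<'E'
from h import *
a=.2;u=np.array([-np.sin(a),np.cos(a)]);v=np.array([np.cos(a),np.sin(a)])
im=ctrl.get_image("scene")
m=plate(im,(180,160,290,240));n,l,s,_=cv2.connectedComponentsWithStats(m,connectivity=8)
k=1+np.argmax(s[1:,4]);ys,xs=np.nonzero(l==k);P=back("scene",np.c_[xs,ys],66)[:,:2]
print(cv2.minAreaRect(np.c_[P@u,P@v].astype(np.float32)))
for p in [(330,325),(382,382)]:
    w=back("scene",np.array(p)*.225+150,60)[0,:2];print("ledge end u,v",w@u,w@v)
c=np.vstack([im[150:270,150:330],ctrl.get_image("top")[130:250,200:380]])
cv2.imwrite("pics/fin.png",cv2.resize(np.hstack([c[:120],c[120:]])[:,:,::-1],(800,267),interpolation=cv2.INTER_CUBIC))
E
```

```text
t: 7.95
ee_pos: [553.6, 17.1, 62.7]
orientation: [1.989, 2.431, 0.0]
ft_force: [-0.0, 0.0, 0.3]
width: 50.1
grasp_force: 0.0
t: 8.95
ee_pos: [533.1, 116.5, 224.2]
orientation: [1.987, 2.433, 0.0]
ft_force: [0.0, 0.9, -0.2]
width: 50.3
grasp_force: 0.0
((-171.13221740722656, 550.4819946289062), (81.01966857910156, 118.86840057373047), 89.12923431396484)
ledge end u,v -184.71118000361307 590.963824769116
ledge end u,v -185.9988541152907 643.6304429122544
```

View pics/fin.png

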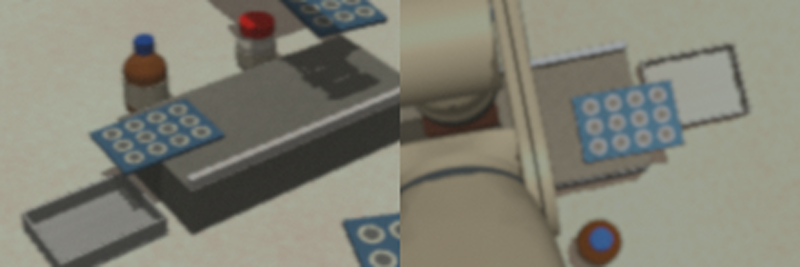

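The plate sticks out about 40–46 mm of its 120 mm, lies straight and is set back from the front edge. The tray, bottle and jar are where they stood, and the hand is clear. Handing in.

```bash
python3 -c "
from workcell import ctrl
print(ctrl.close_job())"
```

```text
the job is handed in; nothing more can be done
None
```

The job is handed in: the small blue spot plate lies straight along the ledge with about a third of its length (40–46 mm of 120 mm by the cameras) past the tray end, nothing else was touched, and the hand is clear above the ledge.

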